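# Tap a flanged bearing cup square into its housing

## Task

The flanged bearing cup has only been started in the bore of the housing. Take the brass drift from the wooden tool stand and tap the cup's flange gently, going from one side to the opposite side around the rim so that it stays square and never cocks, until the flange is fully home on the shims and stands solid under the drift all round; touch the cup only with the drift. Then put the drift back upright, nose down, in its empty hole in the stand, and leave everything else where it is.

Things in the scene. Friction and masses are not known exactly. Their poses are not given: they have to be found in the camera images.
- bore_mouth (a point): Centre of the machined top face of the bearing housing, at the bore. A green casting, round boss 90 mm across on a square 116 mm foot, on a black plate 150 x 230 x 12 mm fixed to the bench; the face is level, 68 mm above the bench. z is the bore's axis, up. The bore is 62 mm across. On the face round it, under the cup's flange, lies a pack of flat brass shims, 81 mm across and 4 to 10 mm thick in all: how thick is not known.
- cup_rim (a point): Centre of the top face of the flanged bearing cup, a bright steel ring with an open middle; z out along its axis. The flange is 72 mm outside, 50 mm inside (tap 31 mm from the centre) and 5 mm thick; a sleeve 62 mm across goes into the bore. At the start the flange's underside is 13 to 16 mm above the housing's face at the centre and leans up to 0.035 rad any way; once home it lies on the shims.
- cup: The same cup; origin at the centre of the flange's underside. A tight fit that stays where it is left: 7 to 11 N on the rim at 10 to 30 mm/s drives that side down, the centre half to two thirds as far, the far side little. Pushed on one side alone it cocks: lower each place 2 to 3 mm at a time. Home on the shims it stands solid and the force climbs steeply; over 25 N bruises it.
- drift: Brass drift, a square bar 16 mm thick and 120 mm long, about 0.25 kg, that tapers over its lowest 17 mm to a flat round nose 10 mm across. Origin at the centre of the nose, z along the bar to its plain upper end, x and y square to its flats. It stands nose down in one of the stand's holes, flats along the stand's x and y, taller than the other two tools: top 135 mm above the bench.
- stand: Wooden tool stand fixed to the bench, 58 mm (x) x 164 mm (y) x 60 mm high, origin at the centre of its underside, z up. Three equal upright holes, 25 mm wide and 45 mm deep (floor 15 mm above the bench) in a row along its y at -48, 0 and 48 mm; the drift is in any one of them, the punches in the others.
- pin_punch: Steel pin punch in the stand, 21 mm thick, thin pin upward, top 113 mm above the bench; origin at its foot. Not to be moved.
- centre_punch: Steel centre punch in the stand, 21 mm thick, point upward, top 103 mm above the bench; origin at its foot. Not to be moved.
- nut: Large hex nut, 41 mm over corners, 16 mm high, lying on the housing's plate; origin under its centre. Not to be moved.
- bush: Plain steel bush, 42 mm across and high, on the bench; origin under its centre. Not to be moved.
- spare_cup: Plain steel bearing ring, 62 mm across, 18 mm high, on the bench; origin under its centre. Not to be moved.
- oil: White oil bottle, 56 mm across, 150 mm high, on the bench; origin under its centre. Not to be moved.

How it is judged:
By the outcome, as a careful person would: the job done as asked, in the order asked, and still so for the second after the job is handed in, with the robot touching nothing.
It also fails if it takes over 72 s, if anything falls off the work surface, if the arm or the gripper's body presses on something with over 40 N, if the wrist force passes 120 N, or if a joint passes its speed limit or range.

## Robot

A 7-joint arm with a two-finger parallel gripper is mounted at the origin on the work surface. World frame = base frame: x ahead of the robot, y to its left, z up, the work surface at z = 0. Lengths are in mm, angles in rad, forces in N, time in s.
With the tool pointing down it reaches from about 350 to 775 mm from the base axis. Payload 3.1 kg.
Tool frame: the origin (TCP) lies on the centre line of the jaws, within the pads' length; the fingertips stand 19 mm ahead of it and the grasp point (between the pads) is the TCP; z points along the fingers, x is the direction in which the jaws open and shut, and the axes are right-handed (so a half turn about z gives the same grasp; the last joint's range is limited). The gripper opens to 85 mm and grips with 20 to 120 N. Pads are 22 mm wide; open, the fingers measure 114 mm over their backs; the gripper's body (76 mm by 85 mm) begins 54 mm behind the grasp point. The pads swing forward as they close: fully open they stand 13 mm farther back than shut.
Start: joints at [1.107, 0.311, 0.014, 1.512, -0.004, 1.319, -0.027], TCP at [225.205, -501.796, 250.304] pointing down, gripper open.
Joint ranges: [-2.7, 2.7], [-0.3, 1.91], [-1.27, 1.3], [0.12, 2.57], [-1.44, 4.58], [0.2, 2.03], [-3.05, 3.05]. Speed limits (rad/s): [2.79, 2.79, 3.14, 3.14, 3.14, 3.14, 3.14].

## Interface

Orientations are given as a 3x3 rotation matrix whose columns are the frame's x, y, z axes.
In Python, from workcell import arm, cams gives the robot as it stands.
- The arm moves only by the tool jog_arm, never from a script. Its argument "commands" is a list that holds one entry, the list of rows, each a list of 6 numbers: the shift along the tool's x, y, z in mm, then the turn, a rotation vector about the tool's x, y, z in rad. In form: [[[dx, dy, dz, rx, ry, rz], ...]]. A call has exactly 10 rows; each row shifts and turns the commanded pose from where the row before left it, along the tool's axes as they then stand; what a row does not reach is not made up. A row lasts 1/12 s, in which the tool goes at most 41.7 mm and 7.16 degrees, less where a joint would pass 70% of its speed; a pose out of reach is approached as far as the arm can. A call is refused whole if a number of a shift passes 41.7 or a number of a turn 0.125, either way. A call with a gripper value outside its range is refused whole. "gripper" is the finger opening in mm, from 0 to 85.4, set as the call begins (left out, the last holds). The fingers move at their own pace and stop on an object; the grip force is fixed at half the most. Time passes only in rows, so rows that do not move let the fingers close, or fill a call up. It gives the time, the measured TCP pose, the force and the opening at its end, in the units of the state.
- arm.state(): the state, without advancing time (a new reading comes with each control period).
- cams.read_camera(name): name is "scene" or "side" or "wrist"; returns the picture (400x640x3 uint8, blue, green, red); there is no depth.
- cams.calibration(name): a dict with "intrinsics" (3x3 intrinsics, pixels), "D" ([k1, k2, p1, p2, k3] as OpenCV has them; the pictures are not rectified), "T" (4x4, takes a point from camera to world coordinates). Camera axes: x right, y down, z forward; pixel columns grow to the right and rows downward; lengths in mm; the calibration is good to about 2 mm. A picture is of the moment at which its call begins: read the wrist's pose just before it. calibration takes no time and is no camera call; for the wrist camera it gives the pose at the moment of the call.
- arm.close_job(): hands the job in, once; it reports no verdict.
The state is a dict: "t": time; "joint_pos": joint angles; "joint_velocities": joint speeds; "tau": joint torques, N m; "ee_pos": TCP position; "tool_rot": TCP orientation; "ft_force": force on the tool from outside, world axes, zero at the start; "torque": the same for the moment, N m; "grip_width": finger opening in mm.
Only numpy, scipy, OpenCV 4.12 (cv2) and the standard library are available. Lean on these libraries where they do the work, as an engineer would, in place of code of your own. Each camera call takes 0.05 s, during which the arm holds its last target.

## Working session

There is one attempt and no reset: what is moved stays moved. The work goes in short steps, Python scripts to look and compute and a tool call to move; the robot and the scene stay as the last step left them, time stands still between calls to the robot, and variables do not carry over. Pictures are saved under pics/ and viewed, and the job is handed in when it is done.

Besides the shell and the picture viewer there is one more tool, called after "Request:" by a JSON object that holds its "api" and its "payload". jog_arm: Moves the arm, as the interface text tells. Its arguments: {"type":"object","properties":{"commands":{"type":"array","items":{"type":"array","items":{"type":"array","items":{"type":"number"}}}},"gripper":{"type":"number"}},"required":["commands"]}

```bash
ls; mkdir -p pics; cat > h.py <<'E'
import numpy as np,cv2
from workcell import arm,cams
def cal(n):
    c=cams.calibration(n); return np.array(c["intrinsics"],float),np.array(c["D"],float),np.array(c["T"],float)
def ray(n,uv,c=None):
    K,D,T=c or cal(n)
    p=cv2.undistortPoints(np.array([[uv]],float),K,D)[0,0]
    d=T[:3,:3]@np.array([p[0],p[1],1]); return T[:3,3],d
def atz(n,uv,z,c=None):
    o,d=ray(n,uv,c); return o+d*(z-o[2])/d[2]
def proj(n,P,c=None):
    K,D,T=c or cal(n); Ti=np.linalg.inv(T); r,_=cv2.Rodrigues(Ti[:3,:3])
    return cv2.projectPoints(np.array(P,float).reshape(-1,3),r,Ti[:3,3],K,D)[0][:,0]
def tri(n1,uv1,n2,uv2):
    o1,d1=ray(n1,uv1);o2,d2=ray(n2,uv2)
    s=np.linalg.lstsq(np.c_[d1,-d2],o2-o1,rcond=None)[0]
    a=o1+s[0]*d1;b=o2+s[1]*d2
    return (a+b)/2,np.linalg.norm(a-b)
E
python3 - <<'E'
from h import *
s=arm.state();print(s)
for n in("scene","side","wrist"):
    K,D,T=cal(n);print(n,K.round(1).tolist(),D,T.round(3).tolist())
    cv2.imwrite(f"pics/{n}0.png",cams.read_camera(n))
E
```

```text
pics
{'t': 0.0, 'joint_pos': array([ 1.10732023,  0.31172734,  0.01401644,  1.51306486, -0.00438713,
        1.31920512, -0.02717011]), 'joint_velocities': array([-0.00043019, -0.00064748, -0.00031934,  0.00032031, -0.00070703,
       -0.00037067,  0.00216243]), 'tau': array([ 2.59882654e-04, -3.79912233e+01,  1.45947500e-01, -2.30588222e+01,
        1.21730720e-02,  1.36053027e-02,  2.62644323e-05]), 'ee_pos': array([ 224.8739839 , -501.17163169,  249.21702724]), 'tool_rot': array([[ 4.09459260e-01, -9.12327766e-01, -1.07752808e-03],
       [-9.12325321e-01, -4.09460661e-01,  2.11556612e-03],
       [-2.37129507e-03,  1.16818018e-04, -9.99997182e-01]]), 'ft_force': array([-0.16609467,  0.20102964,  0.10368412]), 'torque': array([-0.05289206,  0.00368543, -0.00638105]), 'grip_width': 85.50058551141758}
scene [[425.2, 0.0, 323.7], [0.0, 425.2, 196.7], [0.0, 0.0, 1.0]] [0.03649748 0.         0.         0.         0.        ] [[0.479, 0.57, -0.667, 1261.914], [0.878, -0.326, 0.351, -325.826], [-0.017, -0.754, -0.657, 789.193], [0.0, 0.0, 0.0, 1.0]]
side [[509.9, 0.0, 323.2], [0.0, 509.9, 199.3], [0.0, 0.0, 1.0]] [-0.06368495  0.          0.          0.          0.        ] [[0.992, -0.069, 0.106, 438.727], [-0.127, -0.512, 0.849, -1132.652], [-0.004, -0.856, -0.517, 804.324], [0.0, 0.0, 0.0, 1.0]]
wrist [[307.6, 0.0, 319.7], [0.0, 307.6, 197.7], [0.0, 0.0, 1.0]] [-0.04488346  0.          0.          0.          0.        ] [[0.41, -0.873, -0.265, 292.534], [-0.912, -0.393, -0.116, -470.919], [-0.003, 0.289, -0.957, 372.959], [0.0, 0.0, 0.0, 1.0]]
```

View pics/scene0.png

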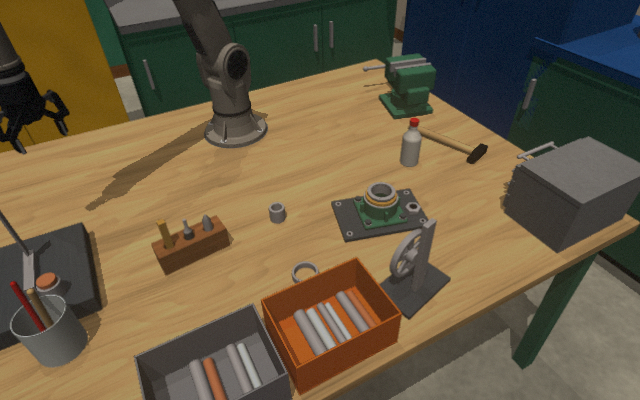

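View pics/side0.png

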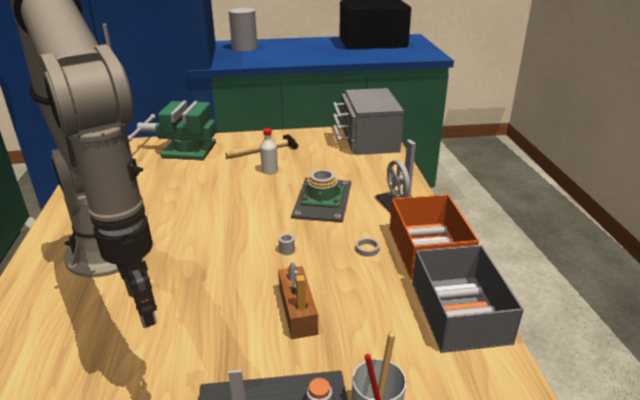

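View pics/wrist0.png

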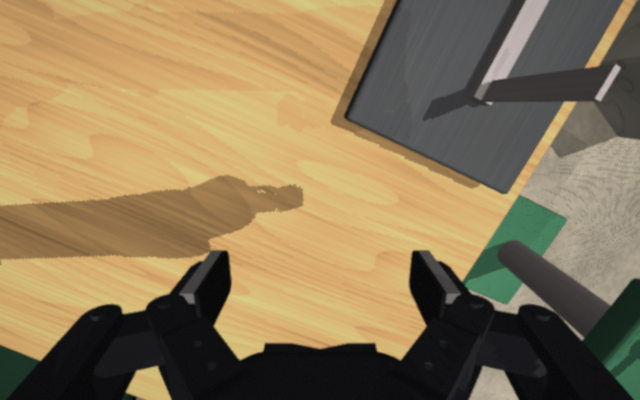

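The scene and side views show the drift in the stand's end hole (scene about (163,222), side about (300,278)). The housing with cup is at about (381,190) in the scene view. I'll enlarge both.

```bash
python3 - <<'E'
import cv2,numpy as np
a=cv2.imread("pics/scene0.png");b=cv2.imread("pics/side0.png")
def z(im,x,y,w,h,f,n): cv2.imwrite(n,cv2.resize(im[y:y+h,x:x+w],None,fx=f,fy=f,interpolation=cv2.INTER_CUBIC))
A=cv2.resize(a[200:280,145:245],None,fx=4,fy=4,interpolation=2)
B=cv2.resize(b[255:345,260:330],None,fx=4,fy=4,interpolation=2)
C=cv2.resize(a[170:245,325:435],None,fx=3.6,fy=3.6,interpolation=2)
D=cv2.resize(b[160:225,285:360],None,fx=4,fy=4,interpolation=2)
o=np.zeros((600,800,3),np.uint8)
for im,x,y in((A,0,0),(B,410,0)): o[y:y+im.shape[0],x:x+im.shape[1]]=im
cv2.imwrite("pics/z1.png",o)
o=np.zeros((300,800,3),np.uint8)
for im,x,y in((C,0,0),(D,400,0)): o[y:y+im.shape[0],x:x+im.shape[1]]=im
cv2.imwrite("pics/z2.png",o)
E
```

```text
(no output)
```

View pics/z1.png

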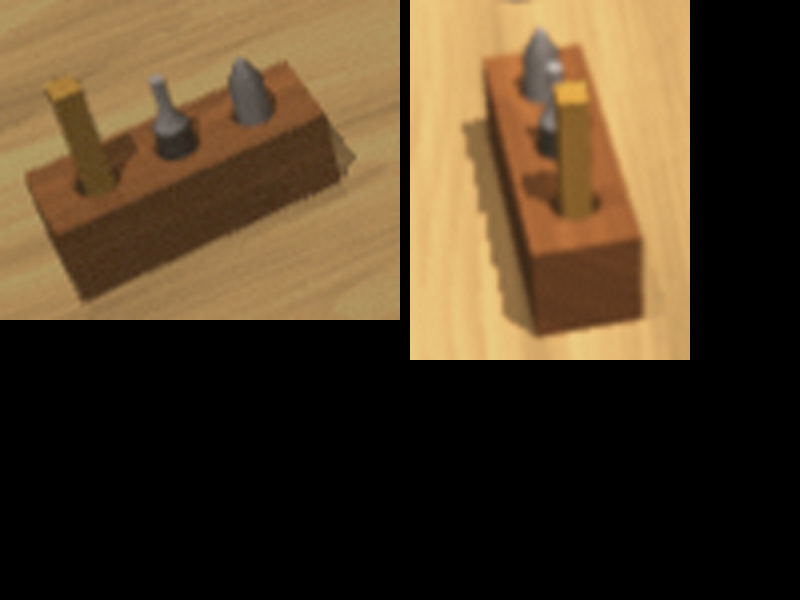

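View pics/z2.png

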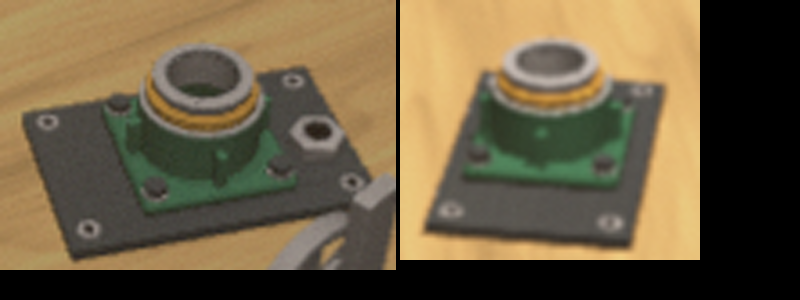

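```bash
python3 - <<'E'
from h import *
sc=lambda x,y,f=4,ox=145,oy=200:(x/f+ox-.5+.5/f,y/f+oy-.5+.5/f)
print("drift top",tri("scene",sc(64,88),"side",sc(161,95,4,260,255)), atz("scene",sc(64,88),135),atz("side",sc(161,95,4,260,255),135))
S=[sc(*p) for p in((27,178),(285,65),(327,115),(52,233))]
R=[sc(x,y,4,260,255) for x,y in ((123,255),(75,60),(168,48),(231,238))]
a=np.array([atz("scene",p,60) for p in S]);b=np.array([atz("side",p,60) for p in R]);print(a.round(1));print(b.round(1))
print(a.mean(0),b.mean(0))
for q in(a,b):
  v=(q[1]-q[0]+q[2]-q[3]);print(np.arctan2(v[1],v[0]),np.linalg.norm(v)/2)
c1=sc(202,74,3.6,325,170);c2=sc(150,62,4,285,160)
print("cup",tri("scene",c1,"side",c2),atz("scene",c1,87),atz("side",c2,87))
hs=[(37,117),(307,68),(377,183),(75,256)]
hr=[(427-400-3,232),(482-400,70),(665-400,85),(632-400,246)]
a=np.array([atz("scene",sc(x,y,3.6,325,170),12) for x,y in hs]);b=np.array([atz("side",sc(x,y,4,285,160),12) for x,y in hr]);print(a.round(1),b.round(1),a.mean(0),b.mean(0))
E
```

```text
drift top (array([ 490.03532123, -328.79816206,  132.10139707]), np.float64(2.5068032526828063)) [ 491.84630335 -328.08622839  135.        ] [ 490.42282857 -333.90342948  135.        ]
[[ 469.2 -363.8   60. ]
 [ 451.  -203.9   60. ]
 [ 506.2 -195.4   60. ]
 [ 519.2 -360.3   60. ]]
[[ 465.8 -367.7   60. ]
 [ 449.8 -207.    60. ]
 [ 504.  -203.    60. ]
 [ 521.9 -362.6   60. ]]
[ 486.38485195 -280.86384924   60.        ] [ 485.38465152 -285.06136899   60.        ]
1.6664576304672811 163.13533623043224
1.6764688676952397 161.00982948452065
cup (array([600.05404303, 186.66738794,  86.92838903]), np.float64(3.8348224139994165)) [597.88913577 188.58949656  87.        ] [600.55632146 182.94943261  87.        ]
[[506.8 106.1  12. ]
 [561.7 318.9  12. ]
 [690.2 283.5  12. ]
 [644.8  57.4  12. ]] [[497.3  81.3  12. ]
 [561.2 314.4  12. ]
 [703.7 270.   12. ]
 [640.7  44.   12. ]] [600.8747487  191.47552788  12.        ] [600.71923201 177.41911726  12.        ]
```

```bash
cat >> h.py <<'E'
from scipy.spatial.transform import Rotation as Rot
def down(yaw):
    c,s=np.cos(yaw),np.sin(yaw); return np.array([[c,s,0],[s,-c,0],[0,0,-1.]])
def rows(p1,R1,n=10,p0=None,R0=None,ret=False):
    s=arm.state()
    p0=s["ee_pos"] if p0 is None else np.array(p0,float);R0=s["tool_rot"] if R0 is None else R0
    w=Rot.from_matrix(R0.T@R1).as_rotvec();p1=np.array(p1,float)
    out=[];R=R0.copy()
    for i in range(n):
        out.append(np.r_[R.T@((p1-p0)/n),w/n]); R=R@Rot.from_rotvec(w/n).as_matrix()
    return np.array(out)
def pr(a): print("["+",".join("["+",".join(f"{v:.{1 if i<3 else 4}f}" for i,v in enumerate(r))+"]" for r in a)+"]")
E
python3 - <<'E'
from h import *
pr(rows([491,-331,225],down(.1),10))
E
```

```text
[[-4.6,-31.2,2.5,-0.0001,0.0002,-0.1249],[-0.7,-31.6,2.5,-0.0001,0.0002,-0.1249],[3.2,-31.4,2.4,-0.0001,0.0002,-0.1249],[7.1,-30.8,2.4,-0.0001,0.0002,-0.1249],[10.9,-29.6,2.4,-0.0001,0.0002,-0.1249],[14.5,-28.1,2.4,-0.0001,0.0002,-0.1249],[17.9,-26.0,2.4,-0.0001,0.0002,-0.1249],[21.0,-23.6,2.4,-0.0001,0.0002,-0.1249],[23.8,-20.8,2.4,-0.0001,0.0002,-0.1249],[26.2,-17.7,2.4,-0.0001,0.0002,-0.1249]]
```

Request:
{"api": "jog_arm", "payload": {"commands": [[[-4.6,-31.2,2.5,0,0,-0.1245],[-0.7,-31.6,2.5,0,0,-0.1245],[3.2,-31.4,2.4,0,0,-0.1245],[7.1,-30.8,2.4,0,0,-0.1245],[10.9,-29.6,2.4,0,0,-0.1245],[14.5,-28.1,2.4,0,0,-0.1245],[17.9,-26.0,2.4,0,0,-0.1245],[21.0,-23.6,2.4,0,0,-0.1245],[23.8,-20.8,2.4,0,0,-0.1245],[26.2,-17.7,2.4,0,0,-0.1245]]]}}

```text
t: 0.98
ee_pos: [492.4, -331.1, 225.6]
tool_rot: [[0.995, 0.102, -0.001], [0.102, -0.995, 0.0], [-0.001, -0.0, -1.0]]
ft_force: [-0.7, -0.4, -0.4]
grip_width: 85.0
```

```bash
python3 - <<'E'
from h import *
s=arm.state();np.savez("w1.npz",*cal("wrist"));im=cams.read_camera("wrist");cv2.imwrite("pics/w1.png",im)
print(s["t"],s["ee_pos"],s["tool_rot"].round(4).tolist(),s["joint_pos"].round(2))
P=[[491,-331,135],[486,-283,60]]
print(proj("wrist",P))
E
```

```text
0.9833 [ 492.4393337  -331.08352374  225.63574281] [[0.9948, 0.1018, -0.0006], [0.1018, -0.9948, 0.0002], [-0.0006, -0.0003, -1.0]] [ 0.79  0.44 -0.33  1.42  0.14  1.31  0.56]
[[306.21652973 219.18688409]
 [309.18339269 142.3518524 ]]
```

View pics/w1.png

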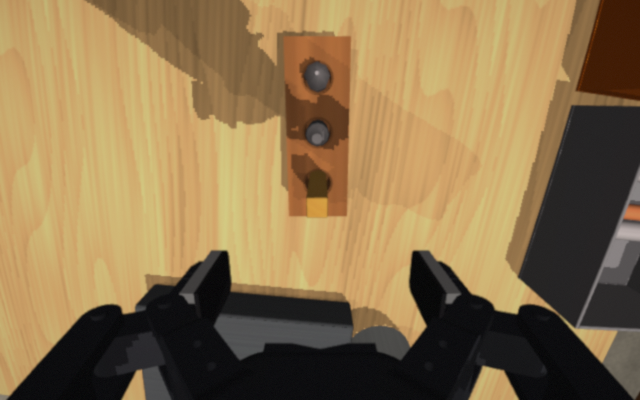

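The wrist view shows the drift top centred at about (317,207). The stand's top edges run nearly straight: left edge (285,40)→(290,215), right edge (351,38)→(347,215).

```bash
python3 - <<'E'
from h import *
im=cv2.imread("pics/w1.png");cv2.imwrite("pics/w1z.png",cv2.resize(im[25:225,270:365],None,fx=3,fy=3,interpolation=2))
c=[np.load("w1.npz")[k] for k in("arr_0","arr_1","arr_2")]
hsv=cv2.cvtColor(im,cv2.COLOR_BGR2HSV);m=cv2.inRange(hsv[190:225,295:340],(18,150,120),(32,255,255))
n,l,st,ce=cv2.connectedComponentsWithStats(m);print(st,ce+[295,190])
print(atz("wrist",(317,207),135,c))
for uv in((284,37),(351,37),(347.5,215),(290,216)):print(atz("wrist",uv,60,c))
E
```

```text
[[   0    0   45   35 1183]
 [  12    7   20   20  392]] [[317.13524937 207.10143702]
 [316.59183673 206.69387755]]
[ 490.47661224 -328.89172076  135.        ]
[ 448.73872134 -203.83919038   60.        ]
[ 505.96068468 -198.00309196   60.        ]
[ 523.40153072 -359.13942534   60.        ]
[ 466.31944001 -366.08798818   60.        ]
```

View pics/w1z.png

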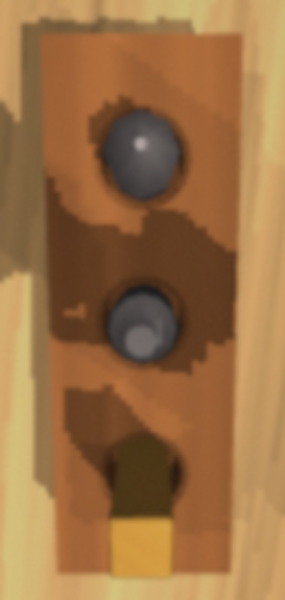

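Request:
{"api": "jog_arm", "payload": {"commands": [[[-1.6,-2.0,10,0,0,-0.005],[0,0,20,0,0,0],[0,0,25,0,0,0],[0,0,25,0,0,0],[0,0,20,0,0,0],[0,0,15,0,0,0],[0,0,10.6,0,0,0],[0,0,0,0,0,0],[0,0,0,0,0,0],[0,0,0,0,0,0]]]}}

```text
t: 1.87
ee_pos: [490.2, -331.0, 101.6]
tool_rot: [[0.995, 0.1, 0.002], [0.1, -0.995, -0.001], [0.001, 0.001, -1.0]]
ft_force: [0.3, -0.4, 0.4]
grip_width: 85.2
```

Request:
{"api": "jog_arm", "payload": {"commands": [[[0,0,0,0,0,0],[0,0,0,0,0,0],[0,0,0,0,0,0],[0,0,0,0,0,0],[0,0,0,0,0,0],[0,0,0,0,0,0],[0,0,0,0,0,0],[0,0,0,0,0,0],[0,0,0,0,0,0],[0,0,0,0,0,0]]], "gripper": 5}}

```text
t: 2.7
ee_pos: [490.0, -330.3, 100.8]
tool_rot: [[0.995, 0.101, 0.0], [0.101, -0.995, -0.0], [0.0, 0.0, -1.0]]
ft_force: [0.3, 0.4, 3.6]
grip_width: 15.4
```

```bash
python3 - <<'E'
from h import *
s=arm.state();print(s["t"],s["ee_pos"],s["tool_rot"].round(4).tolist(),s["ft_force"],s["torque"],s["grip_width"])
cv2.imwrite("pics/w2.png",cams.read_camera("wrist"))
E
```

```text
2.7 [ 490.02143493 -330.29970931  100.79650173] [[0.9949, 0.1009, 0.0005], [0.1009, -0.9949, -0.0003], [0.0004, 0.0003, -1.0]] [0.26966376 0.43733242 3.59783627] [ 0.04601454  0.07236702 -0.03811771] 15.40555810341126
```

View pics/w2.png

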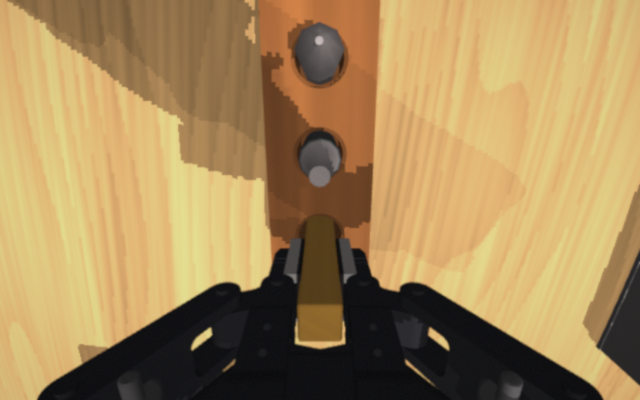

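Request:
{"api": "jog_arm", "payload": {"commands": [[[0,0,-5,0,0,0],[0,0,-15,0,0,0],[0,0,-30,0,0,0],[0,0,-35,0,0,0],[0,0,-35,0,0,0],[0,0,-20,0,0,0],[5,-15,0,0,0,0],[10,-28,0,0,0,0],[13,-37,0,0,0,0],[13,-37,0,0,0,0]]]}}

```text
t: 3.58
ee_pos: [517.9, -209.5, 239.8]
tool_rot: [[0.995, 0.097, -0.002], [0.097, -0.995, 0.0], [-0.002, -0.0, -1.0]]
ft_force: [0.0, 0.0, -2.2]
grip_width: 15.0
```

Request:
{"api": "jog_arm", "payload": {"commands": [[[13,-37,0,0,0,0],[13,-37,0,0,0,0],[13,-37,0,0,0,0],[13,-37,0,0,0,0],[13,-37,0,0,0,0],[13,-37,0,0,0,0],[13,-37,0,0,0,0],[9,-25,0,0,0,0],[3,-7,0,0,0,0],[0,0,0,0,0,0]]]}}

```text
t: 4.42
ee_pos: [591.1, 94.5, 239.7]
tool_rot: [[0.994, 0.108, -0.002], [0.108, -0.994, 0.002], [-0.002, -0.002, -1.0]]
ft_force: [-0.0, -0.6, -2.4]
grip_width: 15.4
```

```bash
python3 - <<'E'
from h import *
s=arm.state();print(s["t"],s["ee_pos"],s["tool_rot"].round(4).tolist(),s["ft_force"],s["torque"],s["grip_width"])
np.savez("w3.npz",*cal("wrist"));cv2.imwrite("pics/w3.png",cams.read_camera("wrist"))
cv2.imwrite("pics/side3.png",cams.read_camera("side"));print(s["joint_pos"].round(2))
E
```

```text
4.4167 [591.07188413  94.53638275 239.70909764] [[0.9942, 0.1077, -0.0019], [0.1077, -0.9942, 0.0022], [-0.0016, -0.0024, -1.0]] [-0.03956339 -0.55177427 -2.41080246] [0.00395954 0.01152581 0.02216782] 15.373417988461457
[ 0.14  0.46 -0.48  1.37  0.21  1.36 -0.24]
```

View pics/w3.png

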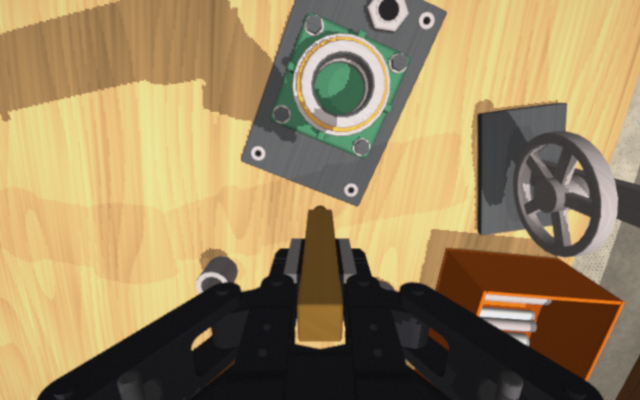

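View pics/side3.png

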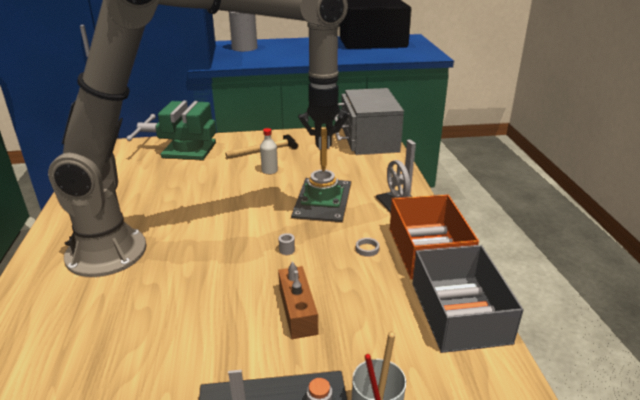

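The drift is held upright with its nose at about (320,210) in the wrist view. The cup's rim is centred at about (341,82).

```bash
python3 - <<'E'
from h import *
im=cv2.imread("pics/w3.png");cv2.imwrite("pics/w3z.png",cv2.resize(im[20:150,265:415],None,fx=4.5,fy=4.5,interpolation=2))
E
```

```text
(no output)
```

View pics/w3z.png

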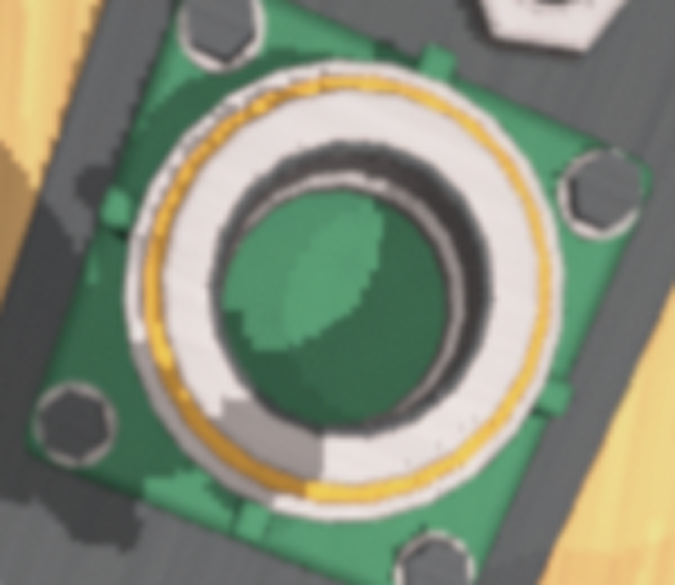

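```bash
python3 - <<'E'
from h import *
c=[np.load("w3.npz")[k] for k in("arr_0","arr_1","arr_2")]
f=lambda x,y:(x/4.5+265-.4,y/4.5+20-.4)
for z in(86,88,90):
  C=atz("wrist",f(352,288),z,c);print(z,C)
  for pp in(((213,287),(490,287)),((352,142),(352,432)),((160,288),(541,288)),((352,90),(352,486))):
    a,b=[atz("wrist",f(*q),z,c) for q in pp];print(np.linalg.norm(a-b).round(1),((a+b)/2).round(1))
C=np.array([598,186,88]);print(proj("wrist",[C],c))
# nose px
print(proj("wrist",[[591.1,94.5,239.7-85.8]],c))
K,D,T=c;R=down(.1077)
E
```

```text
86 [600.71682846 188.46485023  86.        ]
52.5 [600.6 188.7  86. ]
52.3 [600.8 188.   86. ]
72.3 [600.5 188.5  86. ]
71.5 [600.9 187.3  86. ]
88 [600.59470036 188.31567596  88.        ]
52.1 [600.5 188.5  88. ]
51.9 [600.7 187.9  88. ]
71.7 [600.3 188.4  88. ]
71.0 [600.8 187.2  88. ]
90 [600.47257227 188.16650169  90.        ]
51.7 [600.4 188.4  90. ]
51.5 [600.5 187.8  90. ]
71.2 [600.2 188.2  90. ]
70.5 [600.6 187.1  90. ]
[[339.44133959  86.10092323]]
[[319.50759825 212.47370797]]
```

Request:
{"api": "jog_arm", "payload": {"commands": [[[12.6,-22.8,0,0,0,0],[12.6,-22.8,0,0,0,0],[12.6,-22.8,0,0,0,0],[12.6,-23.0,5,0,0,0],[0,0,20,0,0,0],[0,0,20,0,0,0],[0,0,12,0,0,0],[0,0,4,0,0,0],[0,0,0,0,0,0],[0,0,0,0,0,0]]]}}

```text
t: 5.35
ee_pos: [633.5, 184.7, 180.2]
tool_rot: [[0.995, 0.099, 0.001], [0.099, -0.995, -0.0], [0.001, 0.001, -1.0]]
ft_force: [-0.2, -0.6, -1.3]
grip_width: 15.4
```

```bash
python3 - <<'E'
from h import *
s=arm.state();print(s["t"],s["ee_pos"],s["ft_force"])
a=cams.read_camera("side");b=cams.read_camera("scene")
A=cv2.resize(b[130:245,325:435],None,fx=3.6,fy=3.6,interpolation=2)
B=cv2.resize(a[120:225,275:370],None,fx=4,fy=4,interpolation=2)
o=np.zeros((430,790,3),np.uint8);o[:A.shape[0],:A.shape[1]]=A;o[:B.shape[0],400:400+B.shape[1]]=B
cv2.imwrite("pics/c4.png",o)
E
```

```text
5.35 [633.47994825 184.66540581 180.17261395] [-0.17174507 -0.57561578 -1.27272658]
```

View pics/c4.png

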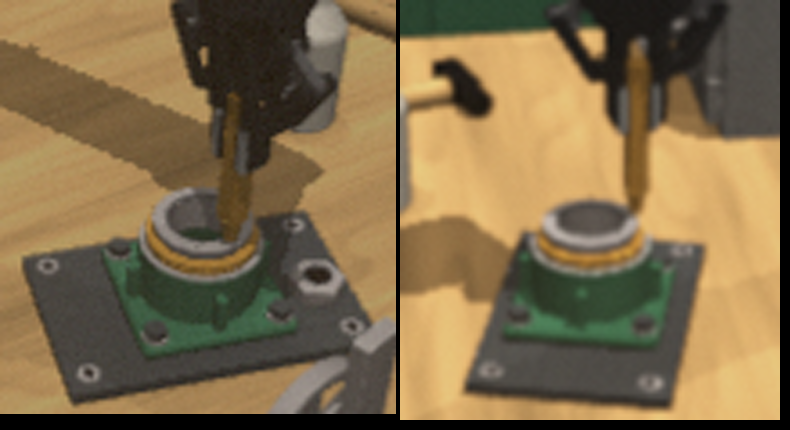

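Request:
{"api": "jog_arm", "payload": {"commands": [[[-1.6,-6.3,0,0,0,0],[0,0,0,0,0,0],[0,0,1.2,0,0,0],[0,0,1.2,0,0,0],[0,0,1.2,0,0,0],[0,0,1.2,0,0,0],[0,0,1.2,0,0,0],[0,0,0,0,0,0],[0,0,0,0,0,0],[0,0,0,0,0,0]]]}}

```text
t: 6.28
ee_pos: [630.6, 192.2, 173.7]
tool_rot: [[0.995, 0.101, 0.0], [0.101, -0.995, -0.0], [0.0, 0.0, -1.0]]
ft_force: [-1.2, 0.3, 0.5]
grip_width: 15.3
```

Request:
{"api": "jog_arm", "payload": {"commands": [[[0,0,1.2,0,0,0],[0,0,1.2,0,0,0],[0,0,0,0,0,0],[0,0,0,0,0,0],[0,0,0,0,0,0],[0,0,0,0,0,0],[0,0,0,0,0,0],[0,0,0,0,0,0],[0,0,0,0,0,0],[0,0,0,0,0,0]]]}}

```text
t: 7.12
ee_pos: [630.9, 192.2, 171.2]
tool_rot: [[0.995, 0.101, 0.001], [0.101, -0.995, -0.0], [0.001, 0.0, -1.0]]
ft_force: [-0.7, -0.9, 4.4]
grip_width: 15.4
```

```bash
python3 - <<'E'
from h import *
for i in range(2):
  s=arm.state();print(s["t"],s["ee_pos"],s["ft_force"],s["torque"])
  b=cams.read_camera("scene");a=cams.read_camera("side")
A=cv2.resize(b[130:245,325:435],None,fx=3.6,fy=3.6,interpolation=2)
B=cv2.resize(a[120:225,275:370],None,fx=4,fy=4,interpolation=2)
o=np.zeros((430,790,3),np.uint8);o[:A.shape[0],:A.shape[1]]=A;o[:B.shape[0],400:400+B.shape[1]]=B
cv2.imwrite("pics/c5.png",o)
E
```

```text
7.1167 [630.91502748 192.24811436 171.19198885] [-0.66386836 -0.86613792  4.37171308] [-0.42151835  0.1300832   0.01449516]
7.2167 [630.92202764 192.22051719 171.17668433] [-0.06546875 -1.23984979  5.55224477] [-0.35139192  0.11601371  0.04656345]
```

View pics/c5.png

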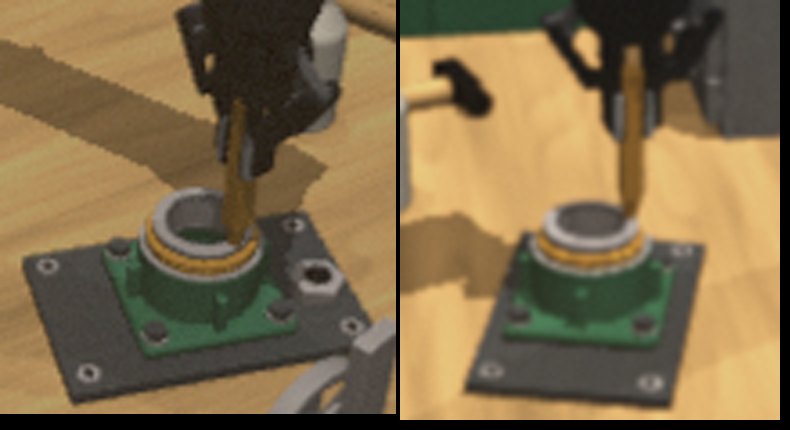

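Request:
{"api": "jog_arm", "payload": {"commands": [[[0,0,-4,0,0,0],[-15,0.4,-4,0,0,0],[-23,0.6,0,0,0,0],[-23.7,0.6,0,0,0,0],[0,0,0,0,0,0],[0,0,2.5,0,0,0],[0,0,2,0,0,0],[0,0,1.5,0,0,0],[0,0,1.5,0,0,0],[0,0,0,0,0,0]]]}}

```text
t: 8.15
ee_pos: [569.7, 184.6, 172.1]
tool_rot: [[0.995, 0.1, -0.0], [0.1, -0.995, 0.0], [-0.0, -0.0, -1.0]]
ft_force: [-3.1, -0.7, 2.9]
grip_width: 15.1
```

Request:
{"api": "jog_arm", "payload": {"commands": [[[0,0,1.2,0,0,0],[0,0,1.2,0,0,0],[0,0,0,0,0,0],[0,0,0,0,0,0],[0,0,0,0,0,0],[0,0,0,0,0,0],[0,0,0,0,0,0],[0,0,0,0,0,0],[0,0,0,0,0,0],[0,0,0,0,0,0]]]}}

```text
t: 8.98
ee_pos: [569.5, 184.5, 169.9]
tool_rot: [[0.995, 0.1, -0.0], [0.1, -0.995, -0.0], [-0.0, 0.0, -1.0]]
ft_force: [-2.8, -1.8, 4.7]
grip_width: 15.1
```

Request:
{"api": "jog_arm", "payload": {"commands": [[[0,0,-4,0,0,0],[6,6,-4,0,0,0],[12.5,12.5,0,0,0,0],[12.5,12.5,0,0,0,0],[0,0,0,0,0,0],[0,0,2.0,0,0,0],[0,0,1.5,0,0,0],[0,0,1.5,0,0,0],[0,0,1.2,0,0,0],[0,0,0,0,0,0]]]}}

```text
t: 9.82
ee_pos: [602.6, 157.6, 170.6]
tool_rot: [[0.995, 0.102, -0.001], [0.102, -0.995, 0.0], [-0.001, -0.0, -1.0]]
ft_force: [-0.8, -0.5, -2.5]
grip_width: 15.2
```

Request:
{"api": "jog_arm", "payload": {"commands": [[[0,0,0,0,0,0],[0,0,0.8,0,0,0],[0,0,0.8,0,0,0],[0,0,0,0,0,0],[0,0,0,0,0,0],[0,0,0,0,0,0],[0,0,0,0,0,0],[0,0,0,0,0,0],[0,0,0,0,0,0],[0,0,0,0,0,0]]]}}

```text
t: 10.65
ee_pos: [603.4, 156.8, 169.4]
tool_rot: [[0.995, 0.101, 0.0], [0.101, -0.995, 0.0], [0.0, -0.0, -1.0]]
ft_force: [-0.2, -0.4, -2.4]
grip_width: 15.3
```

This side (world −y) hasn't made contact at 169.4, so the +y side is high. I'll tap there next.

Request:
{"api": "jog_arm", "payload": {"commands": [[[0,0,-5,0,0,0],[0,-15,-5,0,0,0],[0,-23,0,0,0,0],[0,-24,0,0,0,0],[0,0,0,0,0,0],[0,0,1.6,0,0,0],[0,0,1.6,0,0,0],[0,0,1.6,0,0,0],[0,0,1.6,0,0,0],[0,0,0,0,0,0]]]}}

```text
t: 11.48
ee_pos: [597.2, 217.2, 172.4]
tool_rot: [[0.995, 0.099, -0.001], [0.099, -0.995, -0.001], [-0.001, 0.001, -1.0]]
ft_force: [0.3, 0.3, -2.0]
grip_width: 15.4
```

Request:
{"api": "jog_arm", "payload": {"commands": [[[0,0,1.0,0,0,0],[0,0,1.0,0,0,0],[0,0,0,0,0,0],[0,0,0,0,0,0],[0,0,0,0,0,0],[0,0,0,0,0,0],[0,0,0,0,0,0],[0,0,0,0,0,0],[0,0,0,0,0,0],[0,0,0,0,0,0]]]}}

```text
t: 12.32
ee_pos: [597.3, 218.1, 171.0]
tool_rot: [[0.995, 0.101, 0.0], [0.101, -0.995, -0.001], [0.0, 0.001, -1.0]]
ft_force: [-1.9, -1.8, 2.9]
grip_width: 15.2
```

Request:
{"api": "jog_arm", "payload": {"commands": [[[0,0,1.1,0,0,0],[0,0,1.1,0,0,0],[0,0,0,0,0,0],[0,0,0,0,0,0],[0,0,0,0,0,0],[0,0,0,0,0,0],[0,0,0,0,0,0],[0,0,0,0,0,0],[0,0,0,0,0,0],[0,0,0,0,0,0]]]}}

```text
t: 13.15
ee_pos: [597.2, 218.8, 168.6]
tool_rot: [[0.995, 0.101, 0.0], [0.101, -0.995, 0.0], [0.0, -0.0, -1.0]]
ft_force: [0.9, -1.3, 1.8]
grip_width: 15.2
```

Request:
{"api": "jog_arm", "payload": {"commands": [[[0,0,-4,0,0,0],[0,14,-3,0,0,0],[0,24,0,0,0,0],[0,24,0,0,0,0],[0,0,1.5,0,0,0],[0,0,1.5,0,0,0],[0,0,1.5,0,0,0],[0,0,1.5,0,0,0],[0,0,1.2,0,0,0],[0,0,0,0,0,0]]]}}

```text
t: 13.98
ee_pos: [602.8, 158.3, 168.9]
tool_rot: [[0.995, 0.103, -0.0], [0.103, -0.995, 0.001], [-0.0, -0.001, -1.0]]
ft_force: [-0.8, 0.6, 0.1]
grip_width: 15.2
```

Request:
{"api": "jog_arm", "payload": {"commands": [[[0,0,0.8,0,0,0],[0,0,0.8,0,0,0],[0,0,0,0,0,0],[0,0,0,0,0,0],[0,0,0,0,0,0],[0,0,0,0,0,0],[0,0,0,0,0,0],[0,0,0,0,0,0],[0,0,0,0,0,0],[0,0,0,0,0,0]]]}}

```text
t: 14.82
ee_pos: [603.0, 158.3, 168.4]
tool_rot: [[0.995, 0.102, 0.0], [0.102, -0.995, 0.001], [0.0, -0.001, -1.0]]
ft_force: [-2.9, 0.8, 4.8]
grip_width: 15.7
```

```bash
python3 - <<'E'
from h import *
for i in range(1):
  s=arm.state();print(s["t"],s["ee_pos"],s["ft_force"],s["torque"])
  w=cams.read_camera("wrist");a=cams.read_camera("side");b=cams.read_camera("scene")
A=cv2.resize(b[130:245,325:435],None,fx=3.6,fy=3.6,interpolation=2)
B=cv2.resize(a[120:225,275:370],None,fx=4,fy=4,interpolation=2)
o=np.zeros((430,790,3),np.uint8);o[:A.shape[0],:A.shape[1]]=A;o[:B.shape[0],400:400+B.shape[1]]=B
cv2.imwrite("pics/c6.png",o)
cv2.imwrite("pics/w6.png",w)
s=arm.state();print(s["t"],s["ee_pos"],s["ft_force"],s["torque"])
E
```

```text
14.8167 [602.95776219 158.25143531 168.38988417] [-2.86775377  0.84906627  4.79580728] [0.07307073 0.89399588 0.04705566]
14.9667 [602.93582631 158.22170483 168.38345051] [-3.1513493   0.27474367  6.1542693 ] [0.10823526 0.80020537 0.01893574]
```

View pics/c6.png

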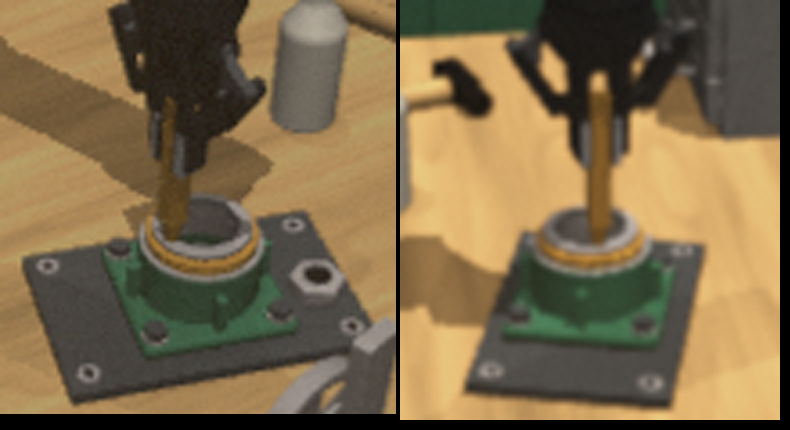

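View pics/w6.png

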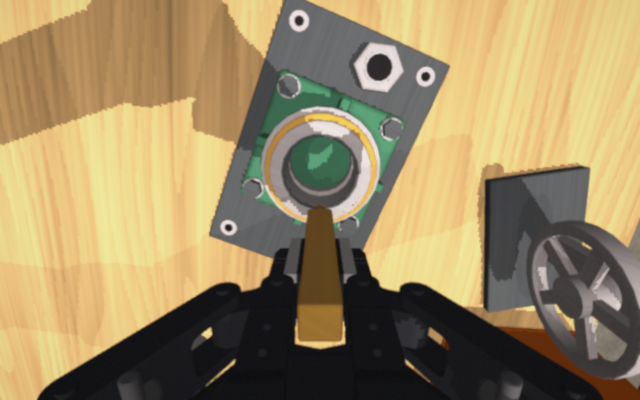

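Request:
{"api": "jog_arm", "payload": {"commands": [[[0,0,-4,0,0,0],[7.5,-7.3,-4,0,0,0],[12,-11,0,0,0,0],[12,-11,0,0,0,0],[0,0,0,0,0,0],[0,0,1.6,0,0,0],[0,0,1.6,0,0,0],[0,0,1.6,0,0,0],[0,0,1.6,0,0,0],[0,0,0,0,0,0]]]}}

```text
t: 15.8
ee_pos: [631.6, 188.0, 169.0]
tool_rot: [[0.995, 0.1, 0.0], [0.1, -0.995, -0.001], [-0.0, 0.001, -1.0]]
ft_force: [-0.5, -1.6, 0.6]
grip_width: 15.0
```

Request:
{"api": "jog_arm", "payload": {"commands": [[[0,0,1.0,0,0,0],[0,0,0.6,0,0,0],[0,0,0,0,0,0],[0,0,0,0,0,0],[0,0,0,0,0,0],[0,0,0,0,0,0],[0,0,0,0,0,0],[0,0,0,0,0,0],[0,0,0,0,0,0],[0,0,0,0,0,0]]]}}

```text
t: 16.63
ee_pos: [631.7, 188.2, 168.0]
tool_rot: [[0.995, 0.1, 0.0], [0.1, -0.995, -0.001], [0.0, 0.001, -1.0]]
ft_force: [-2.1, -2.6, 4.1]
grip_width: 15.4
```

Next is the opposite side (−x): lift, cross over, and go down to about 167.5.

Request:
{"api": "jog_arm", "payload": {"commands": [[[0,0,-4,0,0,0],[-15,0,-4,0,0,0],[-23,0,0,0,0,0],[-24,0,0,0,0,0],[0,0,0,0,0,0],[0,0,1.7,0,0,0],[0,0,1.7,0,0,0],[0,0,1.7,0,0,0],[0,0,1.7,0,0,0],[0,0,1.2,0,0,0]]]}}

```text
t: 17.47
ee_pos: [571.1, 183.0, 167.6]
tool_rot: [[0.995, 0.1, 0.001], [0.1, -0.995, 0.0], [0.001, -0.0, -1.0]]
ft_force: [-2.0, -0.4, 6.9]
grip_width: 15.4
```

Request:
{"api": "jog_arm", "payload": {"commands": [[[0,0,0.8,0,0,0],[0,0,0,0,0,0],[0,0,0,0,0,0],[0,0,0,0,0,0],[0,0,0,0,0,0],[0,0,0,0,0,0],[0,0,0,0,0,0],[0,0,0,0,0,0],[0,0,0,0,0,0],[0,0,0,0,0,0]]]}}

```text
t: 18.3
ee_pos: [571.0, 183.0, 167.7]
tool_rot: [[0.995, 0.1, 0.002], [0.1, -0.995, 0.0], [0.002, -0.0, -1.0]]
ft_force: [-1.2, -1.1, 4.5]
grip_width: 15.5
```

Request:
{"api": "jog_arm", "payload": {"commands": [[[0,0,0,0,0,0],[0,0,0.9,0,0,0],[0,0,0.9,0,0,0],[0,0,0,0,0,0],[0,0,0,0,0,0],[0,0,0,0,0,0],[0,0,0,0,0,0],[0,0,0,0,0,0],[0,0,0,0,0,0],[0,0,0,0,0,0]]]}}

```text
t: 19.13
ee_pos: [571.1, 183.1, 167.5]
tool_rot: [[0.995, 0.1, 0.003], [0.1, -0.995, 0.0], [0.003, 0.0, -1.0]]
ft_force: [-3.7, -1.0, 11.6]
grip_width: 15.2
```

Request:
{"api": "jog_arm", "payload": {"commands": [[[0,0,-5,0,0,0],[5.7,5.6,-4,0,0,0],[12,12,0,0,0,0],[12,12,0,0,0,0],[0,0,0,0,0,0],[0,0,1.5,0,0,0],[0,0,1.5,0,0,0],[0,0,1.5,0,0,0],[0,0,1.2,0,0,0],[0,0,1.0,0,0,0]]]}}

```text
t: 19.97
ee_pos: [601.9, 157.5, 167.6]
tool_rot: [[0.995, 0.102, -0.0], [0.102, -0.995, 0.001], [-0.0, -0.001, -1.0]]
ft_force: [-3.4, -1.1, 6.5]
grip_width: 15.4
```

Request:
{"api": "jog_arm", "payload": {"commands": [[[0,0,0.8,0,0,0],[0,0,0.8,0,0,0],[0,0,0,0,0,0],[0,0,0,0,0,0],[0,0,0,0,0,0],[0,0,0,0,0,0],[0,0,0,0,0,0],[0,0,0,0,0,0],[0,0,0,0,0,0],[0,0,0,0,0,0]]]}}

```text
t: 20.8
ee_pos: [601.9, 157.6, 167.6]
tool_rot: [[0.995, 0.102, 0.001], [0.102, -0.995, 0.001], [0.001, -0.001, -1.0]]
ft_force: [-4.5, -0.5, 8.3]
grip_width: 15.0
```

Request:
{"api": "jog_arm", "payload": {"commands": [[[0,0,0.9,0,0,0],[0,0,0.6,0,0,0],[0,0,0,0,0,0],[0,0,0,0,0,0],[0,0,0,0,0,0],[0,0,0,0,0,0],[0,0,0,0,0,0],[0,0,0,0,0,0],[0,0,0,0,0,0],[0,0,0,0,0,0]]]}}

```text
t: 21.63
ee_pos: [601.9, 157.6, 167.5]
tool_rot: [[0.995, 0.102, 0.001], [0.102, -0.995, 0.001], [0.001, -0.0, -1.0]]
ft_force: [-5.2, -0.7, 13.5]
grip_width: 15.3
```

Request:
{"api": "jog_arm", "payload": {"commands": [[[0,0,-5,0,0,0],[0.6,-15,-4,0,0,0],[0.5,-23,0,0,0,0],[0.5,-23,0,0,0,0],[0,0,0,0,0,0],[0,0,1.4,0,0,0],[0,0,1.4,0,0,0],[0,0,1.4,0,0,0],[0,0,1.2,0,0,0],[0,0,1.2,0,0,0]]]}}

```text
t: 22.47
ee_pos: [598.3, 216.5, 167.6]
tool_rot: [[0.995, 0.099, 0.001], [0.099, -0.995, -0.0], [0.001, 0.0, -1.0]]
ft_force: [-2.6, -1.5, 10.1]
grip_width: 15.2
```

Request:
{"api": "jog_arm", "payload": {"commands": [[[0,0,0.8,0,0,0],[0,0,0.4,0,0,0],[0,0,0,0,0,0],[0,0,0,0,0,0],[0,0,0,0,0,0],[0,0,0,0,0,0],[0,0,0,0,0,0],[0,0,0,0,0,0],[0,0,0,0,0,0],[0,0,0,0,0,0]]]}}

```text
t: 23.3
ee_pos: [598.3, 216.5, 167.6]
tool_rot: [[0.995, 0.099, 0.002], [0.099, -0.995, -0.0], [0.002, 0.0, -1.0]]
ft_force: [-4.4, -1.1, 9.8]
grip_width: 15.2
```

Request:
{"api": "jog_arm", "payload": {"commands": [[[0,0,0.8,0,0,0],[0,0,0.4,0,0,0],[0,0,0,0,0,0],[0,0,0,0,0,0],[0,0,0,0,0,0],[0,0,0,0,0,0],[0,0,0,0,0,0],[0,0,0,0,0,0],[0,0,0,0,0,0],[0,0,0,0,0,0]]]}}

```text
t: 24.13
ee_pos: [598.3, 216.6, 167.5]
tool_rot: [[0.995, 0.099, 0.002], [0.099, -0.995, -0.0], [0.002, 0.0, -1.0]]
ft_force: [-4.5, -2.2, 14.1]
grip_width: 15.1
```

Request:
{"api": "jog_arm", "payload": {"commands": [[[0,0,-5,0,0,0],[6.5,5.2,-4,0,0,0],[12,12,0,0,0,0],[12,12,0,0,0,0],[0,0,0,0,0,0],[0,0,1.4,0,0,0],[0,0,1.4,0,0,0],[0,0,1.4,0,0,0],[0,0,1.2,0,0,0],[0,0,1.2,0,0,0]]]}}

```text
t: 24.97
ee_pos: [630.7, 192.2, 167.6]
tool_rot: [[0.995, 0.102, 0.0], [0.102, -0.995, 0.0], [0.0, -0.0, -1.0]]
ft_force: [-2.7, -1.1, 10.2]
grip_width: 15.3
```

Request:
{"api": "jog_arm", "payload": {"commands": [[[0,0,0.8,0,0,0],[0,0,0.4,0,0,0],[0,0,0,0,0,0],[0,0,0,0,0,0],[0,0,0,0,0,0],[0,0,0,0,0,0],[0,0,0,0,0,0],[0,0,0,0,0,0],[0,0,0,0,0,0],[0,0,0,0,0,0]]]}}

```text
t: 25.8
ee_pos: [630.7, 192.2, 167.6]
tool_rot: [[0.995, 0.102, 0.001], [0.102, -0.995, 0.0], [0.001, -0.0, -1.0]]
ft_force: [-3.0, -2.0, 8.2]
grip_width: 15.2
```

Request:
{"api": "jog_arm", "payload": {"commands": [[[0,0,0.9,0,0,0],[0,0,0.5,0,0,0],[0,0,0,0,0,0],[0,0,0,0,0,0],[0,0,0,0,0,0],[0,0,0,0,0,0],[0,0,0,0,0,0],[0,0,0,0,0,0],[0,0,0,0,0,0],[0,0,0,0,0,0]]]}}

```text
t: 26.63
ee_pos: [630.7, 192.3, 167.5]
tool_rot: [[0.995, 0.102, 0.002], [0.102, -0.995, 0.0], [0.002, -0.0, -1.0]]
ft_force: [-4.4, -2.0, 12.9]
grip_width: 15.2
```

Request:
{"api": "jog_arm", "payload": {"commands": [[[0,0,-5,0,0,0],[-14,1,-4,0,0,0],[-23,0.5,0,0,0,0],[-24,0,0,0,0,0],[0,0,0,0,0,0],[0,0,1.4,0,0,0],[0,0,1.4,0,0,0],[0,0,1.4,0,0,0],[0,0,1.2,0,0,0],[0,0,1.2,0,0,0]]]}}

```text
t: 27.47
ee_pos: [572.0, 183.8, 167.5]
tool_rot: [[0.995, 0.1, 0.002], [0.1, -0.995, 0.0], [0.002, -0.0, -1.0]]
ft_force: [-2.7, -2.2, 11.2]
grip_width: 15.3
```

Request:
{"api": "jog_arm", "payload": {"commands": [[[0,0,0.8,0,0,0],[0,0,0.6,0,0,0],[0,0,0,0,0,0],[0,0,0,0,0,0],[0,0,0,0,0,0],[0,0,0,0,0,0],[0,0,0,0,0,0],[0,0,0,0,0,0],[0,0,0,0,0,0],[0,0,0,0,0,0]]]}}

```text
t: 28.3
ee_pos: [571.9, 183.9, 167.5]
tool_rot: [[0.995, 0.1, 0.003], [0.1, -0.995, 0.0], [0.003, 0.0, -1.0]]
ft_force: [-3.3, -2.5, 11.1]
grip_width: 15.2
```

Request:
{"api": "jog_arm", "payload": {"commands": [[[0,0,-10,0,0,0],[0,0,-30,0,0,0],[0,0,-35,0,0,0],[0,0,-4,0,0,0],[-3,12,0,0,0,0],[-7,27,0,0,0,0],[-9.5,36,0,0,0,0],[-9.5,36,0,0,0,0],[-9.5,36,0,0,0,0],[-9.5,36,0,0,0,0]]]}}

```text
t: 29.13
ee_pos: [539.8, -6.4, 241.3]
tool_rot: [[0.995, 0.1, -0.004], [0.1, -0.995, -0.001], [-0.004, 0.0, -1.0]]
ft_force: [1.7, 0.2, -1.6]
grip_width: 15.1
```

Request:
{"api": "jog_arm", "payload": {"commands": [[[-9.5,36,0,0,0,0],[-9.5,36,0,0,0,0],[-9.5,36,0,0,0,0],[-9.5,36,0,0,0,0],[-9.5,36,0,0,0,0],[-9.5,36,0,0,0,0],[-9.5,36,0,0,0,0],[-9.5,36,0,0,0,0],[-5,20,0,0,0,0],[0,0,0,0,0,0]]]}}

```text
t: 29.97
ee_pos: [486.7, -327.2, 240.5]
tool_rot: [[0.996, 0.088, -0.006], [0.088, -0.996, -0.004], [-0.007, 0.003, -1.0]]
ft_force: [-1.4, -0.6, -1.6]
grip_width: 15.1
```

```bash
python3 - <<'E'
from h import *
s=arm.state();print(s["t"],s["ee_pos"],s["tool_rot"].round(4).tolist(),s["ft_force"],s["joint_velocities"].round(3))
np.savez("w7.npz",*cal("wrist"));w=cams.read_camera("wrist");b=cams.read_camera("scene");a=cams.read_camera("side")
cv2.imwrite("pics/w7.png",w)
s=arm.state();print(s["ee_pos"],s["ft_force"])
A=cv2.resize(b[150:245,325:435],None,fx=3.6,fy=3.6,interpolation=2)
B=cv2.resize(a[120:225,275:370],None,fx=4,fy=4,interpolation=2)
o=np.zeros((430,790,3),np.uint8);o[:A.shape[0],:A.shape[1]]=A;o[:B.shape[0],400:400+B.shape[1]]=B
cv2.imwrite("pics/c7.png",o)
E
```

```text
29.9667 [ 486.67788558 -327.2292031   240.48266077] [[0.9961, 0.0877, -0.0063], [0.0877, -0.9961, -0.004], [-0.0066, 0.0034, -1.0]] [-1.43866346 -0.61745724 -1.56032283] [-0.047 -0.024 -0.069  0.04  -0.06   0.015 -0.039]
[ 490.97324308 -317.37077365  241.6440694 ] [ 0.49149908  0.94437781 -2.22991769]
```

View pics/c7.png

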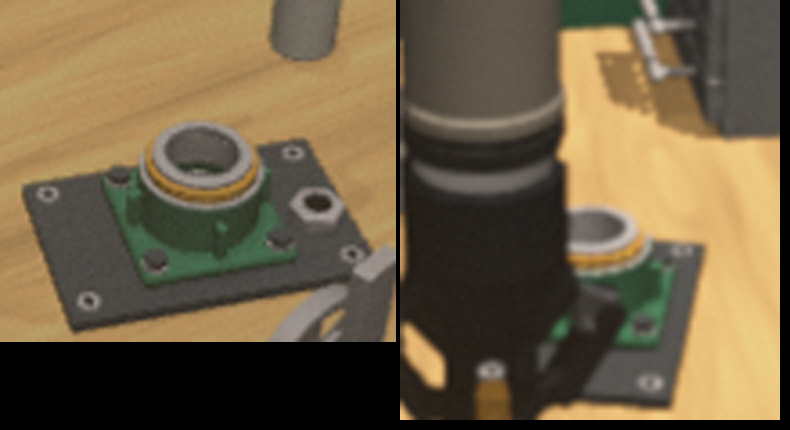

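View pics/w7.png

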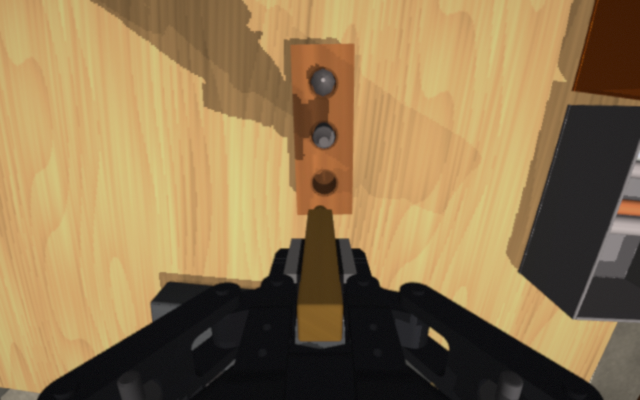

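Request:
{"api": "jog_arm", "payload": {"commands": [[[0,0,0,0,0,0],[-1,6,0,0,0,0],[-1.1,6.7,0,0,0,0],[0,0,0,0,0,0],[0,0,20,0,0,0],[0,0,25,0,0,0],[0,0,15,0,0,0],[0,0,6,0,0,0],[0,0,0,0,0,0],[0,0,0,0,0,0]]]}}

```text
t: 30.95
ee_pos: [491.5, -330.9, 178.0]
tool_rot: [[0.995, 0.101, 0.001], [0.101, -0.995, -0.001], [0.001, 0.001, -1.0]]
ft_force: [-0.4, 0.2, -1.8]
grip_width: 15.0
```

```bash
python3 - <<'E'
from h import *
w=cams.read_camera("wrist")
s=arm.state();print(s["t"],s["ee_pos"],s["tool_rot"].round(4).tolist(),s["ft_force"])
np.savez("w8.npz",*cal("wrist"));w=cams.read_camera("wrist");b=cams.read_camera("scene");a=cams.read_camera("side")
cv2.imwrite("pics/w8.png",w)
print(proj("wrist",[[490.2,-329.5,60],[486.1,-282,60]]))
A=cv2.resize(b[180:280,130:245],None,fx=3.4,fy=3.4,interpolation=2)
B=cv2.resize(a[245:345,250:345],None,fx=4,fy=4,interpolation=2)
o=np.zeros((430,790,3),np.uint8);o[:A.shape[0],:A.shape[1]]=A;o[:B.shape[0],400:400+B.shape[1]]=B
cv2.imwrite("pics/c8.png",o)
s=arm.state();print(s["ee_pos"],s["ft_force"])
E
```

```text
31.0 [ 492.07330877 -331.11552245  178.73339221] [[0.9949, 0.101, 0.0022], [0.101, -0.9949, -0.0013], [0.0021, 0.0016, -1.0]] [-0.27463847 -0.76324202 -1.99457999]
[[316.933253   196.40646358]
 [317.70959792 137.75906498]]
[ 492.09080951 -331.13314456  178.96638731] [ 0.90963458 -0.68323474 -1.935498  ]
```

View pics/w8.png

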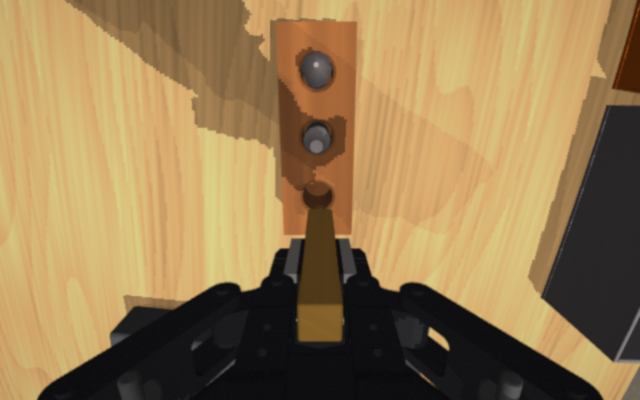

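View pics/c8.png

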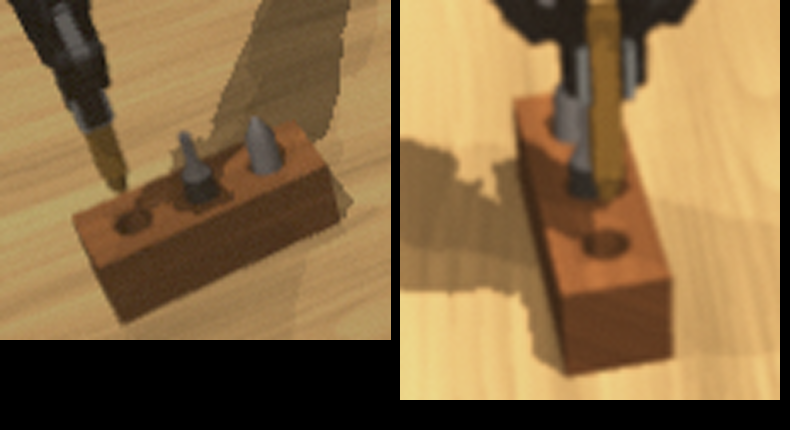

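Request:
{"api": "jog_arm", "payload": {"commands": [[[-1.0,-0.5,0,0,0,0],[-0.9,-0.5,0,0,0,0],[0,0,6,0,0,0],[0,0,8,0,0,0],[0,0,4,0,0,0],[0,0,2,0,0,0],[0,0,0,0,0,0],[0,0,0,0,0,0],[0,0,0,0,0,0],[0,0,0,0,0,0]]]}}

```text
t: 31.98
ee_pos: [489.5, -330.0, 157.7]
tool_rot: [[0.995, 0.101, 0.001], [0.101, -0.995, -0.0], [0.001, 0.0, -1.0]]
ft_force: [-1.0, 0.0, -1.6]
grip_width: 15.0
```

Request:
{"api": "jog_arm", "payload": {"commands": [[[0.4,0.2,2,0,0,0],[0,0,4,0,0,0],[0,0,4,0,0,0],[0,0,4,0,0,0],[0,0,4,0,0,0],[0,0,4,0,0,0],[0,0,2,0,0,0],[0,0,0,0,0,0],[0,0,0,0,0,0],[0,0,0,0,0,0]]]}}

```text
t: 32.82
ee_pos: [489.8, -330.2, 133.6]
tool_rot: [[0.995, 0.101, 0.0], [0.101, -0.995, -0.0], [0.0, 0.0, -1.0]]
ft_force: [0.6, 0.4, -1.6]
grip_width: 15.1
```

Request:
{"api": "jog_arm", "payload": {"commands": [[[0,0,4,0,0,0],[0,0,5,0,0,0],[0,0,5,0,0,0],[0,0,5,0,0,0],[0,0,5,0,0,0],[0,0,4,0,0,0],[0,0,2,0,0,0],[0,0,0,0,0,0],[0,0,0,0,0,0],[0,0,0,0,0,0]]]}}

```text
t: 33.65
ee_pos: [489.9, -330.2, 103.7]
tool_rot: [[0.995, 0.101, 0.001], [0.101, -0.995, -0.0], [0.001, 0.0, -1.0]]
ft_force: [-0.5, -0.4, -2.5]
grip_width: 15.2
```

```bash
python3 - <<'E'
from h import *
s=arm.state();print(s["t"],s["ee_pos"],s["ft_force"],s["torque"])
b=cams.read_camera("scene");a=cams.read_camera("side")
s=arm.state();print(s["t"],s["ee_pos"],s["ft_force"],s["torque"])
A=cv2.resize(b[180:280,130:245],None,fx=3.4,fy=3.4,interpolation=2)
B=cv2.resize(a[245:345,250:345],None,fx=4,fy=4,interpolation=2)
o=np.zeros((430,790,3),np.uint8);o[:A.shape[0],:A.shape[1]]=A;o[:B.shape[0],400:400+B.shape[1]]=B
cv2.imwrite("pics/c9.png",o)
E
```

```text
33.65 [ 489.86239326 -330.17957303  103.71408288] [-0.48343042 -0.35864522 -2.53740273] [-0.0022311  0.007781   0.0149747]
33.75 [ 489.86063995 -330.19501188  103.78883634] [ 0.37411718  0.09365318 -2.0387728 ] [ 0.02268657  0.01041301 -0.04252662]
```

View pics/c9.png

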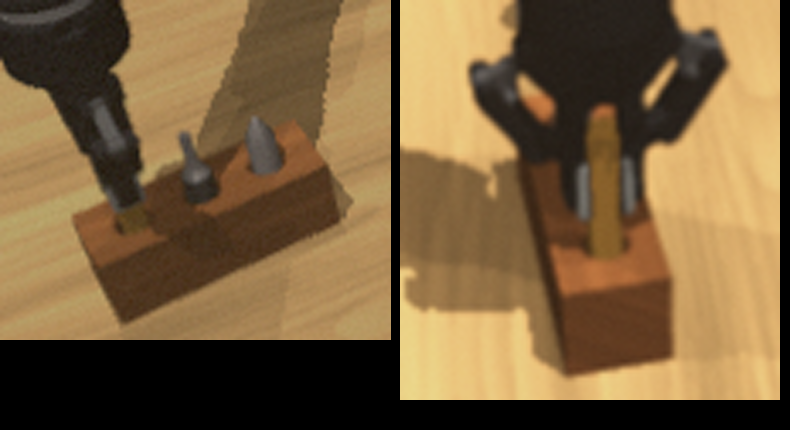

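The drift is in its hole. I'll lower it the last 3 mm to the floor of the hole.

Request:
{"api": "jog_arm", "payload": {"commands": [[[0,0,0.8,0,0,0],[0,0,0.8,0,0,0],[0,0,0.8,0,0,0],[0,0,0.4,0,0,0],[0,0,0.4,0,0,0],[0,0,0,0,0,0],[0,0,0,0,0,0],[0,0,0,0,0,0],[0,0,0,0,0,0],[0,0,0,0,0,0]]]}}

```text
t: 34.58
ee_pos: [489.7, -330.1, 100.8]
tool_rot: [[0.995, 0.101, 0.0], [0.101, -0.995, -0.0], [0.0, 0.0, -1.0]]
ft_force: [-1.1, 1.5, 5.0]
grip_width: 15.0
```

Request:
{"api": "jog_arm", "payload": {"commands": [[[0,0,-0.8,0,0,0],[0,0,0,0,0,0],[0,0,0,0,0,0],[0,0,0,0,0,0],[0,0,0,0,0,0],[0,0,0,0,0,0],[0,0,0,0,0,0],[0,0,0,0,0,0],[0,0,0,0,0,0],[0,0,0,0,0,0]]]}}

```text
t: 35.42
ee_pos: [489.6, -330.1, 100.8]
tool_rot: [[0.995, 0.101, 0.0], [0.101, -0.995, 0.0], [0.0, -0.0, -1.0]]
ft_force: [-0.6, -0.2, 0.2]
grip_width: 15.4
```

Request:
{"api": "jog_arm", "payload": {"commands": [[[0,0,0,0,0,0],[0,0,0,0,0,0],[0,0,0,0,0,0],[0,0,0,0,0,0],[0,0,0,0,0,0],[0,0,0,0,0,0],[0,0,0,0,0,0],[0,0,0,0,0,0],[0,0,0,0,0,0],[0,0,0,0,0,0]]], "gripper": 85}}

```text
t: 36.25
ee_pos: [489.6, -330.0, 101.0]
tool_rot: [[0.995, 0.101, -0.0], [0.101, -0.995, -0.0], [-0.0, 0.0, -1.0]]
ft_force: [0.1, 0.2, -0.2]
grip_width: 85.1
```

Request:
{"api": "jog_arm", "payload": {"commands": [[[0,0,-5,0,0,0],[0,0,-15,0,0,0],[0,0,-25,0,0,0],[0,0,-30,0,0,0],[0,0,-30,0,0,0],[0,0,-20,0,0,0],[0,0,-10,0,0,0],[0,0,0,0,0,0],[0,0,0,0,0,0],[0,0,0,0,0,0]]]}}

```text
t: 37.08
ee_pos: [488.5, -329.6, 234.0]
tool_rot: [[0.995, 0.101, -0.003], [0.101, -0.995, 0.002], [-0.003, -0.002, -1.0]]
ft_force: [-0.0, -0.2, 0.0]
grip_width: 85.1
```

```bash
python3 - <<'E'
from h import *
s=arm.state();print(s["t"],s["ee_pos"],s["ft_force"],s["grip_width"])
w=cams.read_camera("wrist");b=cams.read_camera("scene");a=cams.read_camera("side")
A=cv2.resize(b[180:280,130:245],None,fx=3.4,fy=3.4,interpolation=2)
B=cv2.resize(a[245:345,250:345],None,fx=4,fy=4,interpolation=2)
C=cv2.resize(b[155:235,325:435],None,fx=2,fy=2,interpolation=2)
o=np.zeros((560,790,3),np.uint8);o[:A.shape[0],:A.shape[1]]=A;o[:B.shape[0],400:400+B.shape[1]]=B
o[360:360+C.shape[0],:C.shape[1]]=C
cv2.imwrite("pics/c10.png",o);cv2.imwrite("pics/w10.png",w);cv2.imwrite("pics/s10.png",b)
E
```

```text
37.0833 [ 488.5290356  -329.59429439  233.99759977] [-0.02109059 -0.16244671  0.00651688] 85.13575987091838
```

View pics/c10.png

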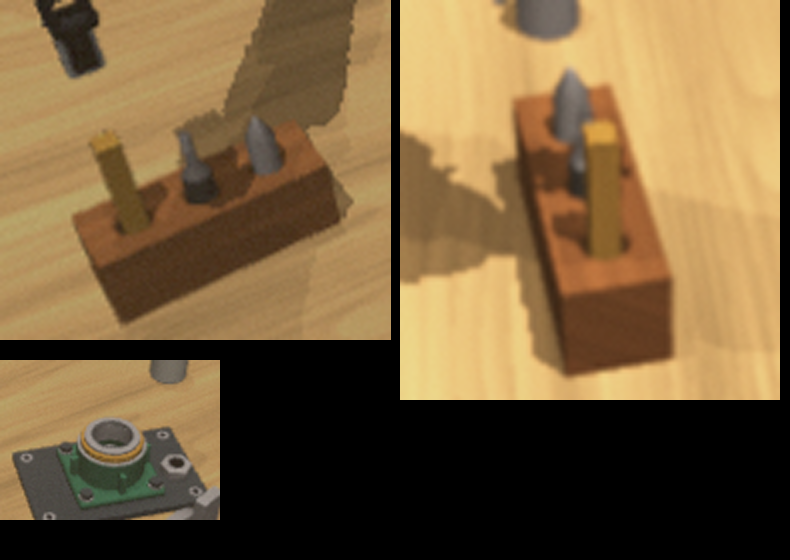

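View pics/w10.png

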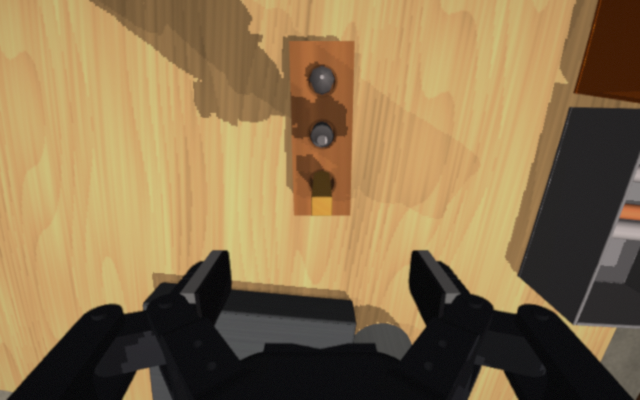

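The drift stands upright in its hole and the gripper is clear of it. The cup is seated and nothing else has moved.

```bash
python3 - <<'E'
from h import *
print(arm.close_job())
E
```

```text
the job is handed in; nothing more can be done
None
```

The cup is home on the shims, the drift is back nose down in its hole, and I handed the job in at about 37 s.

- **Seating the cup:** I tapped the flange at four points, working across the rim in 1–3 mm steps. It stopped at the same height at all four (tool z 167.5–167.6 mm), solid under about 13–16 N. By that height the shims are about 9 mm thick. The highest force I read was about 16 N, but I only read force at the end of each move, so a brief higher peak would not have shown.
- **Returning the drift:** it touched the hole's floor at the same height as when I gripped it (tool z 100.8 mm). The pictures after release show it upright, with the punches and nut not visibly moved and the cup level.
- **Disagreements:** camera positions differed by 2–4 mm, up to 14 mm for the housing's plate, so I set heights by touch. After two fast moves the arm was off its target by 6–13 mm, and I corrected this before touching anything. The first touch on the −y side found nothing because the cup leaned that way, so I tapped the opposite side first.

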